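# Roll a salvaged feed roller over the lip and up to its stop

### The job

Take the hand float by its handle and, with its flat sole resting on top of the rubber feed roller, roll the roller along the plate, over the low lip, until it drops home against the stop bar; then lay the float flat, sole down, back on its grey mat. The coating dents easily: press on it with less than 22 N, touch it with nothing but the float, and roll it from on top - do not shove it from behind, throw it or lift it. Leave the bottle, gear wheel and screwdriver where they are.

Things in the scene. Friction and masses are not known exactly. Their poses are not given: they have to be found in the camera images.
- bed: Fixed flat aluminium plate, 240 mm (x) by 280 mm (y), the rolling bed; its height differs a little each time. Origin at its middle, 8 mm below its top face; z up, +y from the roller's start towards the stop. A lip and then a stop bar lie across it along x. The roller at home lies on the plate between them, its axis at y = 86 to 90 mm.
- bed_lip (a point): Middle of the top of the low dark steel lip across the plate: 220 mm long (along the bed's x), 6 mm wide (bed y = 66.5 to 72.5 mm). It stands 3.5 to 6 mm proud of the plate, differently each time; this point is given for 4.5 mm. Rigid under load. Axes as the bed's.
- bed_stop (a point): Middle of the upper edge of the stop bar's face that looks at the roller: dark steel bar across the plate, 220 mm long, 12 mm thick, face at bed y = 115 mm, 25 mm proud of the plate. Axes as the bed's.
- roller_center (a point): Centre of the loose feed roller: rigid dark rubber sleeve, diameter 50 mm, length 180 mm, 12 mm steel shaft stubs 16 mm long at both ends; 0.35 to 0.7 kg. x is its axis, roughly along the bed's x. Its top is 50 mm above the plate (58 mm above the bed's origin). It rolls freely; under a flat sole it moves half as far as the sole.
- float_handle (a point): Grip point in the middle of the loose hand float's handle, 46 mm above the sole. Float: flat board 80 mm (x) by 180 mm (y), 16 mm thick with its sole; on top in the middle a block handle 70 mm long in x, 26 mm thick in y, its top 66 mm above the sole. 0.25 kg; z up; rigid, nothing yields.
- float_sole (a point): Middle of the float's flat sole (its underside); axes as for float_handle.
- mat: Fixed grey mat, 130 mm (x) by 210 mm (y), 4 mm thick, on which the float lies at the start, its length along the mat's. Origin in the middle of the underside.
- bottle: Bystander: upright white plastic bottle, diameter 64 mm, height 170 mm; origin in the middle of its underside.
- gear: Bystander: white plastic gear wheel lying flat, diameter 78 mm, 18 mm thick; origin in the middle of its underside.
- screwdriver: Bystander: screwdriver lying on the bench, origin under its middle, its length along its x.
Things that resemble listed ones, but are neither listed nor needed, are in the scene too. Leave any purple look-alike of the part that bears float_handle alone.

How it is judged:
By the outcome, as a careful person would: the job done as asked, in the order asked, and still so for the second after the job is handed in, with the robot touching nothing.
It also fails if it takes over 72 s, if anything falls off the work surface, if the arm or the gripper's body presses on something with over 40 N, if the wrist force passes 120 N, or if a joint passes its speed limit or range.

### The arm

A 6-joint arm with a two-finger parallel gripper is mounted at the origin on the work surface. World frame = base frame: x ahead of the robot, y to its left, z up, the work surface at z = 0. Lengths are in m, angles in degrees, forces in N, time in s.
With the tool pointing down it reaches from about 0.325 to 0.9 m from the base axis. Payload 6.1 kg.
Tool frame: the origin (TCP) lies at the very end of the fingers, on their centre line; the grasp point (between the pads) lies 19 mm behind it; z points along the fingers, y is the line along which they close (so a half turn about z gives the same grasp; the last joint's range is limited). The gripper opens to 85 mm and grips with 20 to 120 N. Pads are 22 mm wide; open, the fingers measure 114 mm over their backs; the gripper's body (76 mm by 85 mm) begins 54 mm behind the grasp point. The pads swing forward as they close: fully open they stand 13 mm farther back than shut.
Start: joints at [-7.225, 12.628, 87.462, -0, 79.91, -7.225], TCP at [0.625, -0, 0.231] pointing down, gripper open.
Joint ranges: [-170.65, 170.65], [-52.31, 119.04], [5.05, 147.46], [-71.25, 251.25], [11.57, 151.72], [-153.62, 153.62]. Speed limits (degrees/s): [147.25, 147.25, 172.46, 180, 180, 180].

### API

Orientations are given as [roll, pitch, yaw] about the fixed x, y, z axes, in that order (R = Rz(yaw) Ry(pitch) Rx(roll)).
In Python, from cell import ctrl gives the robot as it stands. The module is installed in compiled form; this text tells all that it offers.
- The arm moves only by the shell command python3 -m handwheel 'ROWS'. ROWS is JSON, a list of rows, each a list of 5 numbers: the shift along the tool's x, y, z in mm, then the turn about the tool's z in rad, then the closure in counts, from 0 (fully open) to 255 (shut). In form: [[x, y, z, twist, jaw], ...]. A call has 1 to 8 rows; each row is the pose to reach, as a shift and turn from the pose commanded when the call began, along the tool's axes at that moment; what a row does not reach only later rows make up. A row lasts 1/8 s, in which the tool goes at most 62.5 mm and 10.7 degrees, less where a joint would pass 70% of its speed; a pose out of reach is approached as far as the arm can. A call with a gripper value outside its range is refused whole. The fingers move at their own pace and stop on an object; the grip force is fixed at half the most. Time passes only in rows, so rows that repeat a pose let the fingers close. It gives the time, the measured TCP pose, the force, the opening and the grip force at its end, in the units of the state.
- ctrl.observe(): the state, without advancing time (a new reading comes with each control period).
- ctrl.capture(name): name is "scene" or "side" or "wrist"; returns a dict with "pixels" (420x560x3 uint8, red, green, blue), "fov_y" (degrees; the focal length in pixels is half the picture's height over the tangent of half this angle, whatever the lens; pixels are square), "cx", "cy" (the principal point, pixels), "pose" (4x4, takes a point from camera to world coordinates); the wrist camera has in their place "mount" (4x4, takes a point from camera to tool coordinates, whose origin is the TCP and whose axes are the flange's). Camera axes: x right, y up, looking along -z (the intrinsics and any distortion apply to the point x, -y, -z); pixel columns grow to the right and rows downward; lengths in m; the calibration is good to about 2 mm. A picture is of the moment at which its call begins: read the wrist's pose just before it. There is no depth.
- ctrl.hand_in(): hands the job in; it is judged then, once.
The state is a dict: "time_s": time; "q": joint angles; "qd": joint speeds; "effort": joint torques, N m; "tcp_pos": TCP position; "orientation": TCP orientation; "wrist_force": force on the tool from outside, world axes, zero at the start; "ft_torque": the same for the moment, N m; "gripper_width": opening from 0.0 (shut) to 1.0 (fully open); "gripper_force": force on a finger pad.
Only numpy, scipy, OpenCV 4.12 (cv2) and the standard library are available. Lean on these libraries where they do the work, as an engineer would, in place of code of your own. Each camera call takes 0.05 s, during which the arm holds its last target. There are 200 camera calls.

## Working session

There is one attempt and no reset: what is moved stays moved. The work goes in short steps, Python scripts to look and compute and a shell command to move; the robot and the scene stay as the last step left them, time stands still between calls to the robot, and variables do not carry over. Pictures are saved under pics/ and viewed, at most 10 in all, crops included, and the job is handed in when it is done.

```bash
mkdir -p pics; ls
python3 - <<'E'
from cell import ctrl
import cv2,numpy as np
s=ctrl.observe()
print({k:np.round(v,3).tolist() for k,v in s.items()})
for n in("scene","side"):
    c=ctrl.capture(n); cv2.imwrite(f"pics/{n}1.png",cv2.cvtColor(c["pixels"],cv2.COLOR_RGB2BGR))
    print(n,{k:np.round(v,4).tolist() for k,v in c.items() if k!="pixels"})
c=ctrl.capture("wrist");print({k:np.round(v,4).tolist() for k,v in c.items() if k!="pixels"})
cv2.imwrite("pics/wrist1.png",cv2.cvtColor(c["pixels"],cv2.COLOR_RGB2BGR))
E
```

```text
pics
{'time_s': 0.0, 'q': [-7.225, 12.676, 87.527, 0.001, 79.911, -7.224], 'qd': [-0.109, 0.017, -0.083, -0.081, -0.031, -0.078], 'effort': [-0.001, -49.691, -38.939, -0.0, 0.011, 0.0], 'tcp_pos': [0.624, 0.0, 0.23], 'orientation': [-179.888, -0.015, 89.999], 'wrist_force': [-0.163, 0.216, -0.145], 'ft_torque': [0.011, 0.023, -0.006], 'gripper_force': 0.0, 'gripper_width': 0.993}
scene {'fov_y': 53.5108, 'cx': 283.1268, 'cy': 211.5133, 'pose': [[0.1828, -0.8398, 0.5112, 1.1784], [0.9831, 0.1615, -0.0863, -0.1655], [-0.0101, 0.5183, 0.8551, 1.197], [0.0, 0.0, 0.0, 1.0]]}
side {'fov_y': 42.1501, 'cx': 287.6636, 'cy': 205.2181, 'pose': [[0.22, 0.6917, -0.6879, -0.7898], [-0.9755, 0.1609, -0.1501, -0.3547], [0.0068, 0.704, 0.7101, 1.3801], [0.0, 0.0, 0.0, 1.0]]}
{'fov_y': 64.7904, 'cx': 278.3118, 'cy': 208.3524, 'mount': [[-0.0002, 0.9653, 0.2611, 0.0671], [1.0, 0.0006, -0.0013, -0.0007], [-0.0014, 0.2611, -0.9653, -0.1422], [0.0, 0.0, 0.0, 1.0]]}
```

View pics/scene1.png

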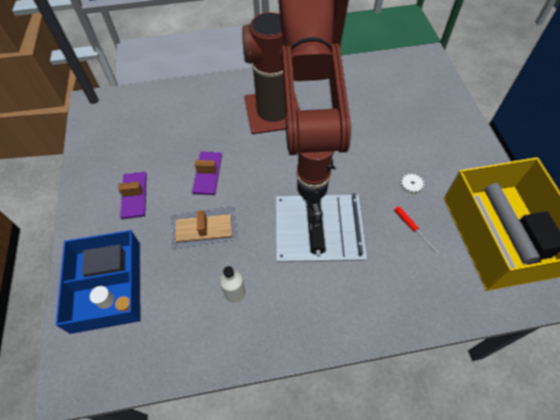

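View pics/side1.png

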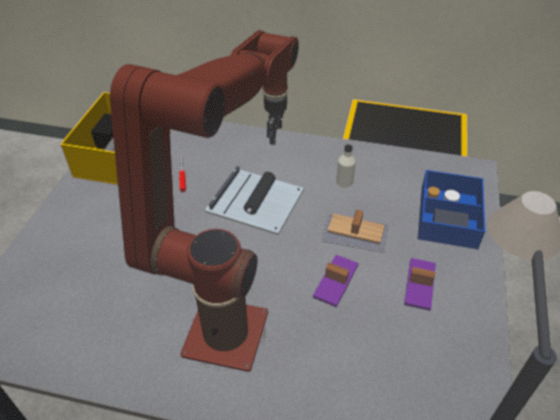

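Scene picture: the wooden float on its grey mat is at about (203,228). The purple look-alikes are at (133,190) and (207,170). The bed spans (277..365, 195..262), with the roller at about (317,222) and the stop at right, about (360,225). The bottle is at (232,285), the gear at (412,183) and the screwdriver at (415,228). In the side picture the float is at (357,228) and the bed at (255,200). The wooden one fits, because it is on the grey mat and not purple. I'll confirm with a crop.

Run:
```python
import cv2,numpy as np
a=cv2.imread("pics/scene1.png")[185:270,165:375];b=cv2.imread("pics/side1.png")[160:255,200:400]
a=cv2.resize(a,(798,323),interpolation=cv2.INTER_CUBIC)
b=cv2.resize(b[:, :],(560,266),interpolation=cv2.INTER_CUBIC)
o=np.zeros((590,798,3),np.uint8);o[:323]=a;o[324:590,:560]=b
cv2.imwrite("pics/crop1.png",o)
```

```text
(no output)
```

View pics/crop1.png

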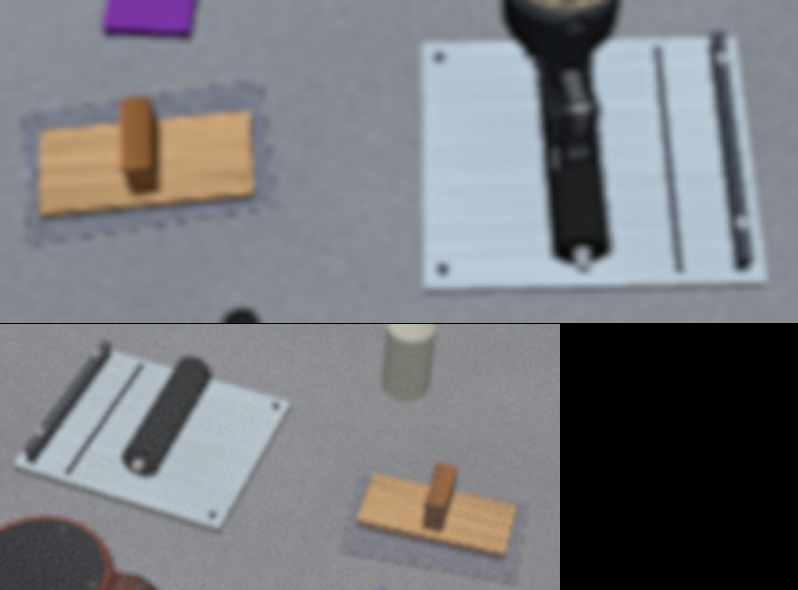

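View pics/wrist1.png

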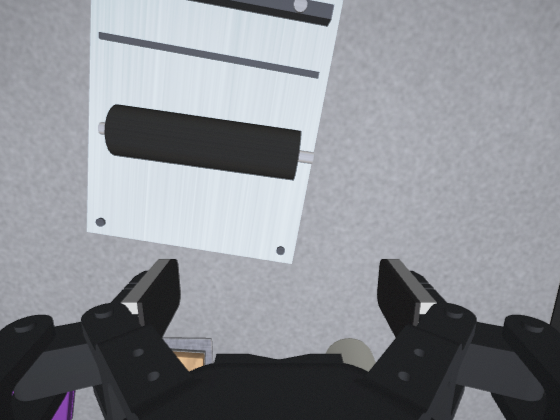

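```bash
cat > h.py <<'E'
import numpy as np
from scipy.optimize import least_squares
from scipy.spatial.transform import Rotation as R
def tool(s):
    T=np.eye(4);T[:3,:3]=R.from_euler("xyz",s["orientation"],degrees=True).as_matrix();T[:3,3]=s["tcp_pos"];return T
def proj(c,P,T=None):
    M=c["pose"] if "pose" in c else T@c["mount"]
    p=(np.asarray(P)-M[:3,3])@M[:3,:3]; f=210/np.tan(np.radians(c["fov_y"])/2)
    return np.c_[c["cx"]-f*p[:,0]/p[:,2], c["cy"]+f*p[:,1]/p[:,2]]
def place(v,L):  # v=x,y,z,yaw(rad)
    return np.asarray(L)@R.from_euler("z",v[3]).as_matrix().T+v[:3]
def fit(views,v0,free=(1,1,1,1)):
    # views: list of (cam,T,local pts m,pixels)
    fr=np.array(free,bool);v0=np.array(v0,float)
    def full(a): v=v0.copy();v[fr]=a;return v
    def res(a): return np.concatenate([(proj(c,place(full(a),L),T)-px).ravel() for c,T,L,px in views])
    r=least_squares(res,v0[fr],x_scale=.1,loss="soft_l1");return full(r.x),res(r.x).reshape(-1,2)
E
python3 - <<'E'
from h import *
from cell import ctrl
C={n:ctrl.capture(n) for n in("scene","side","wrist")};T=tool(ctrl.observe())
sc=lambda p:np.array(p)/3.8+[165,185]
sd=lambda p:(np.array(p)-[0,324])/2.8+[200,160]
t=.008
bed=[(C["scene"],None,[[-.12,-.14,t],[-.12,.14,t],[.12,.14,t],[.12,-.14,t]],sc([[422,42],[737,37],[766,285],[424,288]])),
(C["side"],None,[[.12,-.14,t],[-.12,-.14,t],[-.12,.14,t]],sd([[288,402],[219,528],[15,465]])),
(C["wrist"],T,[[-.12,-.14,t],[.12,-.14,t],[-.11,.0695,.0125],[.11,.0695,.0125]],np.array([[87,233],[292,264],[99,37],[319,74.]]))]
for w in (bed,bed[:2],bed[2:]):
    v,r=fit(w,[.6,.1,.01,0]);print("bed",v,np.degrees(v[3]));print(r.round(1).tolist())
v,r=fit(bed[2:],[.6,.1,.01,0]);
z=v[2]+.033
w=[(C["wrist"],T,[[-.106,0,0],[.106,0,0]],np.array([[101,128],[313,157.]]))]
for zz in(z,z+.01,z-.01):
  u,r=fit(w,[.6,.1,zz,0],(1,1,0,1));print("roller",u,np.degrees(u[3]),r.round(1).tolist())
h=.066;b=.016
fl=[(C["scene"],None,[[-.04,-.09,b],[-.04,.09,b],[-.035,-.013,h],[-.035,.013,h],[.035,.013,h]],sc([[39,130],[250,112],[121,98],[151,98],[157,166]])),
(C["side"],None,[[.04,.09,b],[.04,-.09,b],[.035,.013,h],[.035,-.013,h]],sd([[374,474],[516,505],[434,464],[456,467]]))]
v,r=fit(fl,[.6,-.25,.004,0]);print("float",v,np.degrees(v[3]),r.round(1).tolist())
v,r=fit(fl,[.6,-.25,.004,0],(1,1,0,1));print("float",v,np.degrees(v[3]))
E
```

```text
bed [ 0.54528964  0.05864226  0.00250885 -0.1640472 ] -9.399211923507881
[[-0.5, 0.1], [-1.2, -0.4], [-0.2, -1.4], [-0.2, -0.1], [0.1, -0.8], [-0.7, -0.7], [-1.5, -0.9], [0.9, -0.4], [0.1, -0.3], [-0.1, -0.4], [-0.4, 1.7]]
bed [ 0.54574438  0.05899763 -0.0008144  -0.16810544] -9.631732292787955
[[-0.2, 0.6], [-1.1, 0.4], [-0.3, -0.6], [-0.2, 0.3], [0.1, -0.1], [-1.0, -0.0], [-1.5, -0.5]]
bed [ 0.54540198  0.0587965   0.00356081 -0.16298609] -9.338415024166377
[[0.6, -0.1], [0.4, -0.1], [-0.7, -0.7], [-0.2, 1.3]]
roller [ 0.55432137  0.04417885  0.03656081 -0.13502837] -7.7365559098294225 [[0.1, -0.0], [-0.1, -0.0]]
roller [ 0.55682134  0.04477081  0.04656081 -0.13176651] -7.549665078589771 [[-2.8, 0.0], [3.6, 0.2]]
roller [ 0.55180017  0.0435707   0.02656081 -0.13834823] -7.926769932602704 [[2.8, 0.0], [-3.6, -0.2]]
float [ 0.48191828 -0.31274019 -0.00244207 -0.08725217] -4.999181020349576 [[0.6, 0.2], [-0.3, 0.2], [-0.4, 0.0], [-0.2, -0.7], [-1.8, 0.5], [-1.1, -0.1], [-0.7, 0.7], [0.1, -0.7], [-0.2, -0.0]]
float [ 0.48333785 -0.31234977  0.004      -0.09841979] -5.639038457184955
```

```bash
python3 -m handwheel '[[-40,-18,4,0.18,0],[-80,-36,8,0.36,0],[-125,-57,12,0.54,0],[-170,-77,17,0.72,0],[-210,-96,21,0.9,0],[-250,-114,25,1.08,0],[-290,-132,28,1.26,0],[-312,-142,31,1.4,0]]' && python3 -m handwheel '[[0,0,0,0.13,0],[0,0,0,0.267,0],[0,0,0,0.267,0]]'
python3 - <<'E'
from cell import ctrl
import cv2,numpy as np
s=ctrl.observe();print(s["tcp_pos"],s["orientation"],s["wrist_force"],s["time_s"])
c=ctrl.capture("wrist")
cv2.imwrite("pics/wrist2.png",cv2.cvtColor(c["pixels"],cv2.COLOR_RGB2BGR))
E
```

```text
time_s: 1.3
tcp_pos: [0.4819, -0.3139, 0.2003]
orientation: [180.0, 0.0, 9.4]
wrist_force: [0.5, 0.2, 0.4]
gripper_width: 1.005
gripper_force: 0.0
time_s: 1.68
tcp_pos: [0.4829, -0.3121, 0.2003]
orientation: [-180.0, 0.0, -5.5]
wrist_force: [0.3, -0.2, -0.4]
gripper_width: 1.001
gripper_force: 0.0
[ 0.4828861  -0.3121163   0.20026169] [-1.79997855e+02  4.35913233e-03 -5.45843482e+00] [ 0.31146023 -0.23656695 -0.40732685] 1.675
```

View pics/wrist2.png

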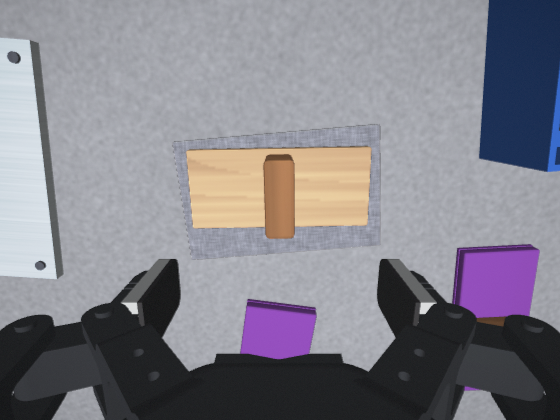

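Wrist picture: the float's board is at (187..371, 147..228) and its brown handle at (265..294, 155..238), midway between the fingers. The mat's corners are at (174,141), (380,125), (380,243) and (192,259). The two boards at (280,330) and (495,280) are purple and will be left alone.

Run:
```python
from h import *
from cell import ctrl
s=ctrl.observe();T=tool(s);c=ctrl.capture("wrist")
b=.016;h=.066
f=[(c,T,[[.04,.09,b],[.04,-.09,b],[-.04,-.09,b],[-.04,.09,b],[-.035,.013,h],[-.035,-.013,h]],np.array([[187,150],[371,147],[367,226],[194,228],[266,239],[294.5,239]]))]
for fr in((1,1,1,1),(1,1,0,1)):
  v,r=fit(f,[.48,-.31,.004,-.09],fr);print("float",v.round(4),np.degrees(v[3]),r.round(1).tolist())
m=[(c,T,[[.065,.105,0],[.065,-.105,0],[-.065,-.105,0],[-.065,.105,0]],np.array([[174,141],[380,125],[380,243],[192,259.]]))]
v,r=fit(m,[.48,-.31,.004,-.05],(1,1,0,1));print("mat",v.round(4),np.degrees(v[3]),r.round(1).tolist())
```

```text
float [ 0.4802 -0.3118 -0.0007 -0.0782] -4.482298005858727 [[0.0, 0.2], [0.3, 0.4], [-0.2, -0.6], [-0.3, -0.1], [-0.3, 0.2], [0.4, -0.2]]
float [ 0.4814 -0.3119  0.004  -0.0792] -4.539533569438753 [[-1.4, -0.7], [1.7, -0.4], [1.1, -0.1], [-1.5, 0.2], [-0.6, 0.8], [0.6, 0.4]]
mat [ 0.4707 -0.3124  0.004  -0.0146] -0.8348555000839645 [[-2.3, -0.3], [1.6, -1.4], [1.3, 3.1], [-1.1, 1.0]]
```

```bash
python3 -m handwheel '[[-2.5,0,40,-0.017,0],[-2.5,0,85,-0.017,0],[-2.5,0,125,-0.017,0],[-2.5,0,150,-0.017,0],[-2.5,0,163,-0.017,0],[-2.5,0,169,-0.017,0],[-2.5,0,169,-0.017,0]]' && python3 -m handwheel '[[0,0,0,0,120],[0,0,0,0,180],[0,0,0,0,255],[0,0,0,0,255],[0,0,0,0,255],[0,0,0,0,255],[0,0,0,0,255],[0,0,0,0,255]]'
python3 -c "
from cell import ctrl
s=ctrl.observe();print(s['tcp_pos'],s['orientation'],s['ft_torque'])"
```

```text
time_s: 2.65
tcp_pos: [0.4809, -0.3121, 0.0319]
orientation: [180.0, -0.0, -4.5]
wrist_force: [0.3, -0.6, 0.1]
gripper_width: 0.998
gripper_force: 0.0
time_s: 3.65
tcp_pos: [0.4809, -0.3122, 0.0319]
orientation: [180.0, -0.0, -4.5]
wrist_force: [-1.1, -0.2, 5.7]
gripper_width: 0.293
gripper_force: 60.3
[ 0.48087546 -0.31218932  0.03188712] [ 1.79957171e+02 -4.59788419e-02 -4.53960489e+00] [-0.05252521  0.08517138 -0.04737249]
```

```bash
python3 -m handwheel '[[0,0,-5,0,255],[0,0,-20,0,255],[0,0,-45,0,255],[0,0,-70,0,255],[0,0,-93,0,255],[0,0,-93,0,255]]' && python3 -m handwheel '[[5,-36,0,0.01,255],[10,-78,0,0.02,255],[16,-120,0,0.03,255],[21,-162,0,0.04,255],[27,-204,0,0.05,255],[32,-246,0,0.06,255],[38,-288,0,0.078,255],[40.7,-311,0,0.078,255]]' && python3 -m handwheel '[[0,0,0,0,255],[0,0,0,0,255]]'
python3 - <<'E'
from cell import ctrl
import cv2,numpy as np
s=ctrl.observe();print(s["tcp_pos"],s["orientation"],s["wrist_force"],s["ft_torque"])
a=ctrl.capture("side")["pixels"][150:250,190:390];b=ctrl.capture("wrist")["pixels"]
o=np.zeros((560,800,3),np.uint8);o[:280,:560]=cv2.resize(a,(560,280),interpolation=cv2.INTER_CUBIC)
o[280:,:373]=cv2.resize(b,(373,280))
cc=ctrl.capture("scene")["pixels"][170:280,250:400];o[280:,374:756]=cv2.resize(cc,(382,280),interpolation=cv2.INTER_CUBIC)
cv2.imwrite("pics/up.png",cv2.cvtColor(o,cv2.COLOR_RGB2BGR))
E
```

```text
time_s: 4.4
tcp_pos: [0.4818, -0.3128, 0.127]
orientation: [179.8, -0.2, -4.5]
wrist_force: [0.1, -0.5, -3.0]
gripper_width: 0.298
gripper_force: 59.6
time_s: 5.4
tcp_pos: [0.5449, -0.0027, 0.1229]
orientation: [-180.0, 0.1, -8.9]
wrist_force: [0.4, 0.0, -2.8]
gripper_width: 0.298
gripper_force: 59.9
time_s: 5.65
tcp_pos: [0.545, -0.0053, 0.1234]
orientation: [180.0, 0.1, -9.0]
wrist_force: [-0.5, 0.3, -3.2]
gripper_width: 0.298
gripper_force: 60.0
[ 0.54499789 -0.0053121   0.12343393] [ 1.79974863e+02  8.54173367e-02 -8.99487298e+00] [-0.51744192  0.28179919 -3.1803449 ] [-0.0116873   0.01972144  0.02673695]
```

View pics/up.png

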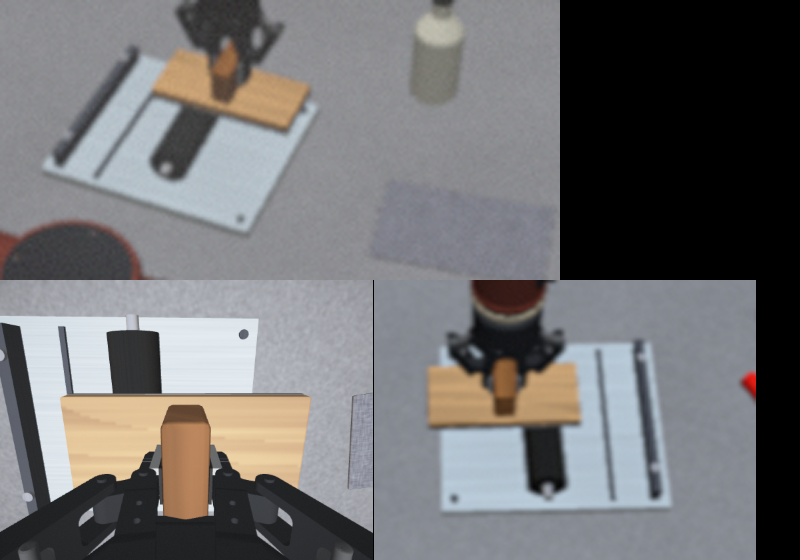

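The wrist and side views show the float held level over the near part of the roller, with the lip and stop ahead. I'll descend in small steps, with a force guard between the moves.

```bash
cat > g.py <<'E'
# guard: stops the chain if the sole's load leaves [lo,hi]; argv lo hi
import sys
from cell import ctrl
s=ctrl.observe();N=s["wrist_force"][2]+3.0
print("N=%.1f z=%.4f xy=%.4f %.4f F=%s"%(N,s["tcp_pos"][2],*s["tcp_pos"][:2],s["wrist_force"].round(1)),flush=True)
sys.exit(not float(sys.argv[1])<=N<=float(sys.argv[2]))
E
M="python3 -m handwheel"
python3 -m handwheel '[[0,0,8,0,255],[0,0,16,0,255],[0,0,22,0,255],[0,0,26,0,255],[0,0,27,0,255],[0,0,27,0,255]]' >/dev/null && python3 g.py -5 3 && 
python3 -m handwheel '[[0,0,0.5,0,255],[0,0,1,0,255],[0,0,1,0,255]]' >/dev/null && python3 g.py -5 3 &&
python3 -m handwheel '[[0,0,0.5,0,255],[0,0,1,0,255],[0,0,1,0,255]]' >/dev/null && python3 g.py -5 3 &&
python3 -m handwheel '[[0,0,0.5,0,255],[0,0,1,0,255],[0,0,1,0,255]]' >/dev/null && python3 g.py -5 3 &&
python3 -m handwheel '[[0,0,0.5,0,255],[0,0,0.5,0,255]]' >/dev/null && python3 g.py -5 3 &&
python3 -m handwheel '[[0,0,0.5,0,255],[0,0,0.5,0,255]]' >/dev/null && python3 g.py -5 3 &&
python3 -m handwheel '[[0,0,0.5,0,255],[0,0,0.5,0,255]]' >/dev/null && python3 g.py -5 3 &&
python3 -m handwheel '[[0,0,0.5,0,255],[0,0,0.5,0,255]]' >/dev/null && python3 g.py -5 3 &&
python3 -m handwheel '[[0,0,0.5,0,255],[0,0,0.5,0,255]]' >/dev/null && python3 g.py -5 3 &&
python3 -m handwheel '[[0,0,0.5,0,255],[0,0,0.5,0,255]]' >/dev/null && python3 g.py -5 3
```

```text
N=-0.7 z=0.0974 xy=0.5458 -0.0049 F=[-0.   0.7 -3.7]
N=0.5 z=0.0963 xy=0.5457 -0.0050 F=[ 0.2  0.1 -2.5]
N=0.3 z=0.0952 xy=0.5456 -0.0049 F=[-0.2 -0.2 -2.7]
N=0.5 z=0.0942 xy=0.5456 -0.0049 F=[-0.1  0.3 -2.5]
N=0.1 z=0.0938 xy=0.5456 -0.0050 F=[ 0.6  0.2 -2.9]
N=1.6 z=0.0932 xy=0.5456 -0.0050 F=[ 0.8  0.  -1.4]
N=0.1 z=0.0927 xy=0.5456 -0.0049 F=[ 0.1 -0.2 -2.9]
N=1.6 z=0.0922 xy=0.5456 -0.0050 F=[-0.5 -0.2 -1.4]
N=0.9 z=0.0918 xy=0.5457 -0.0049 F=[-0.4 -0.5 -2.1]
N=1.0 z=0.0912 xy=0.5457 -0.0050 F=[-0.1  0.9 -2. ]
```

```bash
python3 -m handwheel '[[0,0,0.5,0,255],[0,0,0.5,0,255]]' >/dev/null && python3 g.py -5 4 &&
python3 -m handwheel '[[0,0,0.5,0,255],[0,0,0.5,0,255]]' >/dev/null && python3 g.py -5 4 &&
python3 -m handwheel '[[0,0,0.5,0,255],[0,0,0.5,0,255]]' >/dev/null && python3 g.py -5 4 &&
python3 -m handwheel '[[0,0,0.5,0,255],[0,0,0.5,0,255]]' >/dev/null && python3 g.py -5 4 &&
python3 -m handwheel '[[0,0,0.5,0,255],[0,0,0.5,0,255]]' >/dev/null && python3 g.py -5 4 &&
python3 -m handwheel '[[0,0,0.5,0,255],[0,0,0.5,0,255]]' >/dev/null && python3 g.py -5 4 &&
python3 -m handwheel '[[0,0,0.5,0,255],[0,0,0.5,0,255]]' >/dev/null && python3 g.py -5 4 &&
python3 -m handwheel '[[0,0,0.5,0,255],[0,0,0.5,0,255]]' >/dev/null && python3 g.py -5 4 &&
python3 -m handwheel '[[0,0,0.5,0,255],[0,0,0.5,0,255]]' >/dev/null && python3 g.py -5 4 &&
python3 -m handwheel '[[0,0,0.5,0,255],[0,0,0.5,0,255]]' >/dev/null && python3 g.py -5 4 &&
python3 -m handwheel '[[0,0,0.5,0,255],[0,0,0.5,0,255]]' >/dev/null && python3 g.py -5 4; python3 -c "
from cell import ctrl
print(ctrl.observe()['ft_torque'],ctrl.observe()['time_s'])"
```

```text
N=0.9 z=0.0907 xy=0.5456 -0.0049 F=[-0.9 -0.  -2.1]
N=1.1 z=0.0902 xy=0.5456 -0.0050 F=[ 0.7  0.1 -1.9]
N=0.1 z=0.0898 xy=0.5457 -0.0049 F=[ 0.7 -0.4 -2.9]
N=6.1 z=0.0897 xy=0.5458 -0.0049 F=[-2.  -0.4  3.1]
[0.22015867 0.30617577 0.05193706] 10.175
```

```bash
sed -i 's/+3.0/+2.5/' g.py
python3 -m handwheel '[[0,0,0.3,0,255],[0,0,0.3,0,255]]' >/dev/null && python3 g.py 3 16 &&
python3 -m handwheel '[[0,-1,0,0,255],[0,-3,0,0,255],[0,-5,0,0,255],[0,-5,0,0,255]]' >/dev/null && python3 g.py 3 16 &&
python3 -m handwheel '[[0,-2,0,0,255],[0,-5,0,0,255],[0,-8,0,0,255],[0,-10,0,0,255]]' >/dev/null && python3 g.py 3 16 &&
python3 -m handwheel '[[0,-3,0,0,255],[0,-6,0,0,255],[0,-9,0,0,255],[0,-12,0,0,255],[0,-15,0,0,255]]' >/dev/null && python3 g.py 3 16
```

```text
N=7.7 z=0.0897 xy=0.5458 -0.0049 F=[-2.6  0.1  5.2]
N=7.3 z=0.0897 xy=0.5465 0.0003 F=[-4.5  0.6  4.8]
N=9.3 z=0.0897 xy=0.5480 0.0101 F=[-5.1  0.7  6.8]
N=9.5 z=0.0897 xy=0.5501 0.0249 F=[-5.3  1.   7. ]
```

```bash
python3 -m handwheel '[[-0.3,-2,0,0,255],[-0.6,-5,0,0,255],[-0.8,-8,0,0,255],[-1,-12,0,0,255],[-1,-15,0,0,255]]' >/dev/null && python3 g.py 4 16 &&
python3 -m handwheel '[[-0.1,-4,0,0,255],[-0.2,-8,0,0,255],[-0.3,-12,0,0,255],[-0.4,-16,0,0,255],[-0.5,-20,0,0,255]]' >/dev/null && python3 g.py 4 16 &&
python3 -m handwheel '[[-0.1,-4,0,0,255],[-0.2,-8,0,0,255],[-0.3,-12,0,0,255],[-0.4,-16,0,0,255],[-0.5,-20,0,0,255]]' >/dev/null && python3 g.py 4 16 &&
python3 -m handwheel '[[-0.1,-4,0,0,255],[-0.2,-8,0,0,255],[-0.3,-12,0,0,255],[-0.4,-16,0,0,255],[-0.5,-20,0,0,255]]' >/dev/null && python3 g.py 4 16
python3 - <<'E'
from cell import ctrl
import cv2,numpy as np
b=ctrl.capture("wrist")["pixels"]
a=ctrl.capture("side")["pixels"][150:250,190:330]
o=np.zeros((420,800,3),np.uint8);o[:,:400]=b[:,:400];o[:286,400:]=cv2.resize(a,(400,286),interpolation=cv2.INTER_CUBIC)
cv2.imwrite("pics/roll1.png",cv2.cvtColor(o,cv2.COLOR_RGB2BGR));print(ctrl.observe()["time_s"])
E
```

```text
N=8.4 z=0.0897 xy=0.5521 0.0399 F=[-3.6  0.7  5.9]
N=8.6 z=0.0898 xy=0.5549 0.0597 F=[-1.9 -0.1  6.1]
N=8.5 z=0.0898 xy=0.5576 0.0795 F=[-2.2 -0.1  6. ]
N=8.3 z=0.0898 xy=0.5604 0.0993 F=[-1.  -0.   5.8]
14.65
```

View pics/roll1.png

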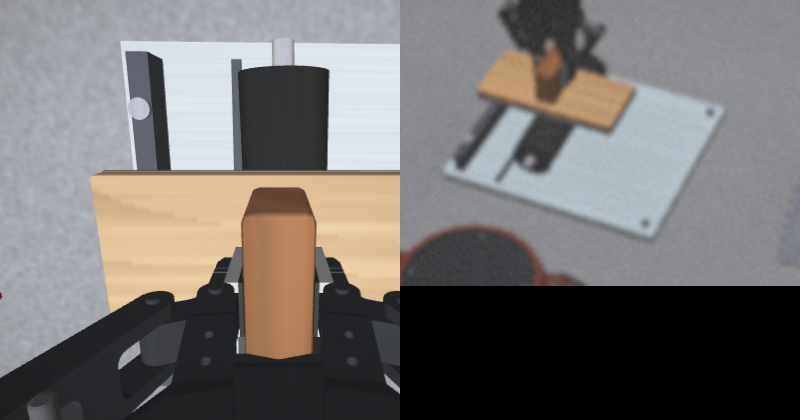

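Wrist picture: the roller at (240..328, 70..170) sits just before the lip at (237, 60..170) and is well parallel to it. The stop is at (145, 50..170). Next I'll creep up to the lip.

```bash
python3 -m handwheel '[[0,0,0.3,0,255],[-0.1,-3,0.3,0,255],[-0.2,-6,0.3,0,255],[-0.2,-8,0.3,0,255]]' >/dev/null && python3 g.py 6 13 &&
python3 -m handwheel '[[0,-2,0,0,255],[-0.1,-4,0,0,255]]' >/dev/null && python3 g.py 6 13 &&
python3 -m handwheel '[[0,-2,0,0,255],[-0.1,-3,0,0,255]]' >/dev/null && python3 g.py 6 13 &&
python3 -m handwheel '[[0,-1,0,0,255],[0,-2,0,0,255]]' >/dev/null && python3 g.py 6 13 &&
python3 -m handwheel '[[0,-1,0,0,255],[0,-2,0,0,255]]' >/dev/null && python3 g.py 6 13 &&
python3 -m handwheel '[[0,-1,0,0,255],[0,-2,0,0,255]]' >/dev/null && python3 g.py 6 13 &&
python3 -m handwheel '[[0,-1,0,0,255],[0,-2,0,0,255]]' >/dev/null && python3 g.py 6 13 &&
python3 -m handwheel '[[0,-1,0,0,255],[0,-2,0,0,255]]' >/dev/null && python3 g.py 6 13 &&
python3 -m handwheel '[[0,-1,0,0,255],[0,-2,0,0,255]]' >/dev/null && python3 g.py 6 13
```

```text
N=10.6 z=0.0898 xy=0.5615 0.1071 F=[-1.5 -0.6  8.1]
N=10.1 z=0.0898 xy=0.5620 0.1110 F=[-2.7 -0.4  7.6]
N=9.3 z=0.0898 xy=0.5625 0.1140 F=[-1.4 -0.   6.8]
N=10.5 z=0.0898 xy=0.5627 0.1160 F=[-2.8 -0.1  8. ]
N=9.3 z=0.0898 xy=0.5630 0.1179 F=[-1.3 -0.3  6.8]
N=10.9 z=0.0898 xy=0.5633 0.1199 F=[-2.5  0.3  8.4]
N=10.4 z=0.0898 xy=0.5636 0.1219 F=[-3.3 -0.1  7.9]
N=9.6 z=0.0898 xy=0.5638 0.1239 F=[-3.4 -1.2  7.1]
N=10.6 z=0.0897 xy=0.5641 0.1257 F=[-3.7 -0.8  8.1]
```

```bash
python3 -m handwheel '[[-0.2,-1,0,0,255],[-0.3,-2,0,0,255]]' >/dev/null && python3 g.py 6 13 &&
python3 -m handwheel '[[0,-1,0,0,255],[-0.1,-2,0,0,255]]' >/dev/null && python3 g.py 6 13 &&
python3 -m handwheel '[[0,-1,0,0,255],[-0.1,-2,0,0,255]]' >/dev/null && python3 g.py 6 13
```

```text
N=11.4 z=0.0898 xy=0.5642 0.1272 F=[-4.3 -2.4  8.9]
N=14.2 z=0.0900 xy=0.5643 0.1290 F=[-4.7 -2.9 11.7]
```

```bash
python3 -m handwheel '[[-0.3,-1,-0.25,0,255],[-0.5,-2,-0.5,0,255]]' >/dev/null && python3 g.py 9 16 &&
python3 -m handwheel '[[-0.2,-1,-0.25,0,255],[-0.3,-2,-0.5,0,255]]' >/dev/null && python3 g.py 9 16 &&
python3 -m handwheel '[[0,-1,-0.25,0,255],[-0.2,-2,-0.5,0,255]]' >/dev/null && python3 g.py 9 16
```

```text
N=10.4 z=0.0904 xy=0.5644 0.1311 F=[-2.9 -2.8  7.9]
N=8.8 z=0.0908 xy=0.5645 0.1331 F=[-2.2 -3.4  6.3]
```

```bash
python3 -m handwheel '[[0,-1,0,0,255],[0,-2,0,0,255]]' >/dev/null && python3 g.py 8 16 &&
python3 -m handwheel '[[0,-1,-0.1,0,255],[-0.1,-2,-0.2,0,255]]' >/dev/null && python3 g.py 9 16 &&
python3 -m handwheel '[[0,-1,-0.1,0,255],[-0.1,-2,-0.3,0,255]]' >/dev/null && python3 g.py 9 16
```

```text
N=13.6 z=0.0911 xy=0.5648 0.1348 F=[-4.4 -4.  11.1]
N=13.5 z=0.0915 xy=0.5651 0.1369 F=[-3.8 -3.  11. ]
N=12.9 z=0.0919 xy=0.5655 0.1390 F=[-3.3 -3.  10.4]
```

```bash
python3 -m handwheel '[[0,-1,-0.15,0,255],[-0.1,-2,-0.3,0,255]]' >/dev/null && python3 g.py 9 16.5 &&
python3 -m handwheel '[[0,-1,-0.1,0,255],[-0.1,-2,-0.3,0,255]]' >/dev/null && python3 g.py 9 16.5 &&
python3 -m handwheel '[[0,-1,-0.1,0,255],[-0.1,-2,-0.2,0,255]]' >/dev/null && python3 g.py 9 16.5 &&
python3 -m handwheel '[[0,-1,-0.1,0,255],[-0.1,-2,-0.2,0,255]]' >/dev/null && python3 g.py 9 16.5
```

```text
N=11.4 z=0.0922 xy=0.5658 0.1411 F=[-3.  -2.3  8.9]
N=12.0 z=0.0925 xy=0.5661 0.1432 F=[-2.1 -1.9  9.5]
N=12.5 z=0.0928 xy=0.5664 0.1453 F=[-2.4 -2.1 10. ]
N=11.1 z=0.0930 xy=0.5668 0.1474 F=[-1.  -1.4  8.6]
```

```bash
python3 -m handwheel '[[0,-1,-0.05,0,255],[-0.1,-2,-0.1,0,255]]' >/dev/null && python3 g.py 7 16.5 &&
python3 -m handwheel '[[0,-1,-0.05,0,255],[-0.1,-2,-0.1,0,255]]' >/dev/null && python3 g.py 7 16.5 &&
python3 -m handwheel '[[0,-1,0,0,255],[-0.1,-2,-0.05,0,255]]' >/dev/null && python3 g.py 7 16.5 &&
python3 -m handwheel '[[0,-1,0,0,255],[-0.1,-2,0,0,255]]' >/dev/null && python3 g.py 7 16.5 &&
python3 -m handwheel '[[0,-1,0,0,255],[-0.1,-2,0,0,255]]' >/dev/null && python3 g.py 7 16.5 &&
python3 -m handwheel '[[0,-1,0,0,255],[-0.1,-2,0,0,255]]' >/dev/null && python3 g.py 7 16.5
```

```text
N=11.6 z=0.0932 xy=0.5672 0.1494 F=[-1.  -2.4  9.1]
N=12.2 z=0.0933 xy=0.5675 0.1515 F=[ 0.3 -0.5  9.7]
N=11.2 z=0.0934 xy=0.5678 0.1536 F=[-0.  -1.2  8.7]
N=12.3 z=0.0935 xy=0.5682 0.1556 F=[0.2 0.3 9.8]
N=10.9 z=0.0935 xy=0.5684 0.1577 F=[ 0.9 -1.7  8.4]
N=11.4 z=0.0936 xy=0.5688 0.1597 F=[ 1.7 -0.2  8.9]
```

```bash
python3 -m handwheel '[[0,-1,0,0,255],[0.1,-2,0,0,255]]' >/dev/null && python3 g.py 7 16.5 &&
python3 -m handwheel '[[0,-1,0,0,255],[0.1,-2,0,0,255]]' >/dev/null && python3 g.py 7 16.5 &&
python3 -m handwheel '[[0,-1,0,0,255],[0,-2,0,0,255]]' >/dev/null && python3 g.py 7 16.5 &&
python3 -m handwheel '[[0,-1,0,0,255],[0,-2,0,0,255]]' >/dev/null && python3 g.py 7 16.5 &&
python3 -m handwheel '[[0,-1,0.05,0,255],[0,-2,0.1,0,255]]' >/dev/null && python3 g.py 6 16.5 &&
python3 -m handwheel '[[0,-1,0.05,0,255],[0,-2,0.1,0,255]]' >/dev/null && python3 g.py 6 16.5
```

```text
N=10.9 z=0.0936 xy=0.5691 0.1617 F=[ 0.6 -0.2  8.4]
N=11.6 z=0.0935 xy=0.5694 0.1637 F=[-0.2  0.5  9.1]
N=12.1 z=0.0935 xy=0.5697 0.1657 F=[ 0.7 -0.1  9.6]
N=11.3 z=0.0935 xy=0.5700 0.1677 F=[0.6 0.  8.8]
N=12.8 z=0.0935 xy=0.5703 0.1697 F=[ 0.2 -0.4 10.3]
N=11.8 z=0.0934 xy=0.5706 0.1718 F=[0.8 0.  9.3]
```

```bash
python3 -m handwheel '[[0,-1,0.05,0,255],[0,-2,0.1,0,255]]' >/dev/null && python3 g.py 5 16 &&
python3 -m handwheel '[[0,-1,0.05,0,255],[0,-2,0.15,0,255]]' >/dev/null && python3 g.py 5 16 &&
python3 -m handwheel '[[0,-1,0.1,0,255],[0,-2,0.2,0,255]]' >/dev/null && python3 g.py 5 16 &&
python3 -m handwheel '[[0,-1,0.1,0,255],[0,-2,0.2,0,255]]' >/dev/null && python3 g.py 5 16 &&
python3 -m handwheel '[[0,-1,0.1,0,255],[0,-2,0.25,0,255]]' >/dev/null && python3 g.py 5 16 &&
python3 -m handwheel '[[0,-1,0.1,0,255],[0,-2,0.3,0,255]]' >/dev/null && python3 g.py 5 16
```

```text
N=12.0 z=0.0933 xy=0.5710 0.1738 F=[-0.3  0.9  9.5]
N=11.2 z=0.0932 xy=0.5713 0.1759 F=[1.1 0.5 8.7]
N=12.0 z=0.0930 xy=0.5717 0.1780 F=[0.6 2.3 9.5]
N=11.9 z=0.0928 xy=0.5720 0.1800 F=[1.2 2.1 9.4]
N=10.6 z=0.0925 xy=0.5723 0.1821 F=[2.4 1.1 8.1]
N=10.5 z=0.0923 xy=0.5727 0.1842 F=[0.7 2.2 8. ]
```

Descending off the lip as planned, with the load held at about 11 N.

```bash
python3 -m handwheel '[[0,-1,0.15,0,255],[0.1,-2,0.3,0,255]]' >/dev/null && python3 g.py 4 15 &&
python3 -m handwheel '[[0,-1,0.2,0,255],[0.1,-2,0.35,0,255]]' >/dev/null && python3 g.py 4 15 &&
python3 -m handwheel '[[0,-1,0.2,0,255],[0.1,-2,0.4,0,255]]' >/dev/null && python3 g.py 4 15 &&
python3 -m handwheel '[[0,-1,0.2,0,255],[0,-2,0.4,0,255]]' >/dev/null && python3 g.py 4 15 &&
python3 -m handwheel '[[0,-1,0.2,0,255],[0,-2,0.4,0,255]]' >/dev/null && python3 g.py 4 14 &&
python3 -m handwheel '[[0,-1,0.1,0,255],[0,-2,0.2,0,255]]' >/dev/null && python3 g.py 4 14
```

```text
N=10.5 z=0.0919 xy=0.5731 0.1863 F=[1.4 2.9 8. ]
N=10.8 z=0.0915 xy=0.5734 0.1883 F=[1.5 2.1 8.3]
N=10.8 z=0.0910 xy=0.5737 0.1903 F=[0.2 2.9 8.3]
N=11.4 z=0.0907 xy=0.5739 0.1922 F=[0.5 2.1 8.9]
N=12.2 z=0.0903 xy=0.5740 0.1942 F=[0.2 2.2 9.7]
N=11.0 z=0.0900 xy=0.5741 0.1961 F=[-0.3  2.9  8.5]
```

```bash
python3 -m handwheel '[[0,-1,0.05,0,255],[0,-2,0.05,0,255]]' >/dev/null && python3 g.py 4 15 &&
python3 -m handwheel '[[0,-1,0,0,255],[0,-2,0,0,255]]' >/dev/null && python3 g.py 4 15 &&
python3 -m handwheel '[[0,-1,0,0,255],[0,-2,0,0,255]]' >/dev/null && python3 g.py 4 14 &&
python3 -m handwheel '[[0,-1,0,0,255],[0,-2,0,0,255]]' >/dev/null && python3 g.py 4 14
```

```text
N=11.5 z=0.0897 xy=0.5742 0.1979 F=[-1.7  0.2  9. ]
N=12.4 z=0.0896 xy=0.5743 0.1987 F=[-2.2 -2.7  9.9]
N=12.4 z=0.0894 xy=0.5745 0.1998 F=[-2.9 -5.6  9.9]
N=12.5 z=0.0894 xy=0.5748 0.2017 F=[-2.8 -4.3 10. ]
```

```bash
python3 -m handwheel '[[0,0,-1,0,255],[0,0,-2,0,255],[0,0,-5,0,255],[0,0,-15,0,255],[0,0,-30,0,255],[0,0,-40,0,255],[0,0,-40,0,255],[0,0,-40,0,255]]'
python3 - <<'E'
from cell import ctrl
import cv2,numpy as np
b=ctrl.capture("wrist")["pixels"]
a=ctrl.capture("side")["pixels"][150:250,190:330]
o=np.zeros((572,800,3),np.uint8);o[:420,:400]=b[:,:400];o[:286,400:]=cv2.resize(a,(400,286),interpolation=cv2.INTER_CUBIC)
a=ctrl.capture("scene")["pixels"][180:280,260:400];o[286:,400:]=cv2.resize(a,(400,286),interpolation=cv2.INTER_CUBIC)
cv2.imwrite("pics/home.png",cv2.cvtColor(o,cv2.COLOR_RGB2BGR));s=ctrl.observe();print(s["orientation"],s["tcp_pos"])
E
```

```text
time_s: 27.9
tcp_pos: [0.5736, 0.2032, 0.1278]
orientation: [180.0, 0.0, -9.0]
wrist_force: [-0.0, -0.2, -2.8]
gripper_width: 0.297
gripper_force: 59.9
[ 1.79978126e+02  6.42991943e-02 -9.00767038e+00] [0.57334893 0.20311112 0.12726977]
```

View pics/home.png

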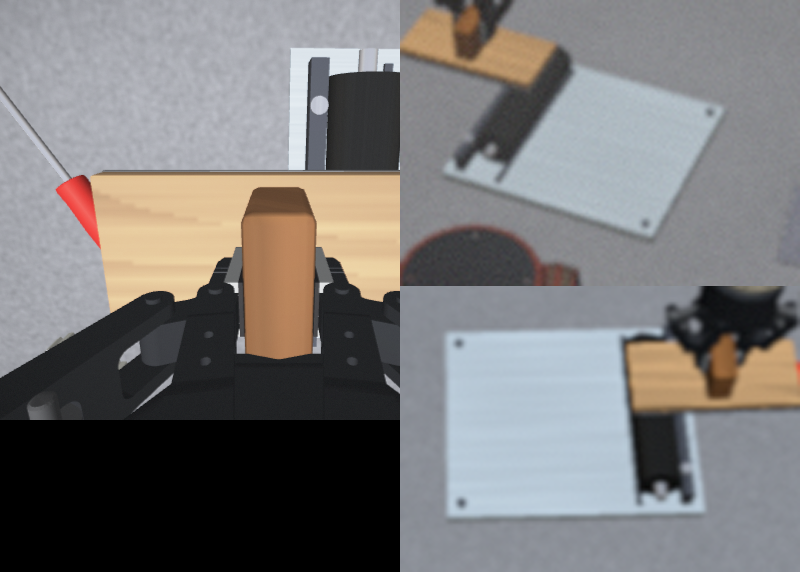

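Roller home: the side and scene crops show it between lip and stop, touching the stop bar. Now I'll carry the float back.

```bash
python3 -m handwheel '[[-1,25,0,-0.01,255],[-2,70,0,-0.02,255],[-4,120,0,-0.03,255],[-6,170,0,-0.04,255],[-8,220,0,-0.05,255],[-10,270,0,-0.06,255],[-11,320,0,-0.07,255],[-12,365,0,-0.08,255]]' >/dev/null
python3 -c "
from cell import ctrl
import numpy as np
s=ctrl.observe();p=s['tcp_pos'];y=np.radians(s['orientation'][2]);d=np.array([.477,-.312])-p[:2]
print(p,s['orientation'],d@[np.cos(y),np.sin(y)]*1e3,d@[np.sin(y),-np.cos(y)]*1e3)"
```

```text
[ 0.50416485 -0.15706528  0.12776508] [-1.79999430e+02  9.15282301e-03 -4.42944789e+00] -15.1178804347351 156.56993599782868
```

```bash
python3 -m handwheel '[[-5,45,0,-0.02,255],[-9,90,0,-0.033,255],[-13,130,0,-0.033,255],[-15,150,0,-0.033,255],[-15,156.5,0,-0.033,255],[-15,156.5,0,-0.033,255]]' >/dev/null && python3 g.py -5 5 &&
python3 -m handwheel '[[0,0,25,0,255],[0,0,55,0,255],[0,0,75,0,255],[0,0,85,0,255],[0,0,90,0,255],[0,0,91,0,255],[0,0,91,0,255]]' >/dev/null && python3 g.py -5 5 &&
python3 -m handwheel '[[0,0,1,0,255],[0,0,2,0,255],[0,0,2,0,255]]' >/dev/null && python3 g.py -5 4 &&
python3 -m handwheel '[[0,0,0.5,0,255],[0,0,1,0,255],[0,0,1,0,255]]' >/dev/null && python3 g.py -5 4 &&
python3 -m handwheel '[[0,0,0.5,0,255],[0,0,1,0,255],[0,0,1,0,255]]' >/dev/null && python3 g.py -5 4 &&
python3 -m handwheel '[[0,0,0.5,0,255],[0,0,1,0,255],[0,0,1,0,255]]' >/dev/null && python3 g.py -5 4
```

```text
N=-0.2 z=0.1276 xy=0.4779 -0.3096 F=[ 0.4  1.2 -2.7]
N=-0.4 z=0.0378 xy=0.4783 -0.3108 F=[-0.4  0.4 -2.9]
N=-0.4 z=0.0350 xy=0.4778 -0.3103 F=[ 0.8  0.1 -2.9]
N=0.4 z=0.0339 xy=0.4777 -0.3102 F=[-0.3  0.3 -2.1]
N=0.9 z=0.0329 xy=0.4778 -0.3102 F=[ 0.   0.4 -1.6]
N=0.4 z=0.0320 xy=0.4778 -0.3103 F=[ 0.2 -0.2 -2.1]
```

```bash
python3 -m handwheel '[[0,0,0.4,0,255],[0,0,0.4,0,255]]' >/dev/null && python3 g.py -5 3 &&
python3 -m handwheel '[[0,0,0.4,0,255],[0,0,0.4,0,255]]' >/dev/null && python3 g.py -5 3 &&
python3 -m handwheel '[[0,0,0.4,0,255],[0,0,0.4,0,255]]' >/dev/null && python3 g.py -5 3 &&
python3 -m handwheel '[[0,0,0.4,0,255],[0,0,0.4,0,255]]' >/dev/null && python3 g.py -5 3 &&
python3 -m handwheel '[[0,0,0.4,0,255],[0,0,0.4,0,255]]' >/dev/null && python3 g.py -5 3
```

```text
N=4.6 z=0.0319 xy=0.4778 -0.3103 F=[-1.8  1.7  2.1]
```

```bash
python3 -m handwheel '[[0,0,0,0,200],[0,0,0,0,120],[0,0,0,0,60],[0,0,0,0,0],[0,0,0,0,0],[0,0,0,0,0],[0,0,0,0,0]]' && python3 -m handwheel '[[0,0,-10,0,0],[0,0,-30,0,0],[0,0,-60,0,0],[0,0,-100,0,0],[0,0,-140,0,0],[0,0,-170,0,0],[0,0,-170,0,0],[0,0,-170,0,0]]'
python3 - <<'E'
from cell import ctrl
import cv2,numpy as np
b=ctrl.capture("wrist")["pixels"]
a=ctrl.capture("scene")["pixels"][140:310,150:450]
o=np.zeros((580,800,3),np.uint8);o[:300,:400]=cv2.resize(b,(400,300))
o[:227,400:]=cv2.resize(a,(400,227),interpolation=cv2.INTER_CUBIC)
a=ctrl.capture("side")["pixels"][150:260,190:390];o[300:575,:500]=cv2.resize(a,(500,275),interpolation=cv2.INTER_CUBIC)
cv2.imwrite("pics/end.png",cv2.cvtColor(o,cv2.COLOR_RGB2BGR))
E
```

```text
time_s: 33.3
tcp_pos: [0.4778, -0.3103, 0.0315]
orientation: [-180.0, 0.0, -2.5]
wrist_force: [-0.9, 0.5, -1.0]
gripper_width: 1.002
gripper_force: 0.0
time_s: 34.3
tcp_pos: [0.4776, -0.3101, 0.2016]
orientation: [180.0, -0.0, -2.5]
wrist_force: [0.6, -0.3, 0.1]
gripper_width: 0.996
gripper_force: 0.0
```

View pics/end.png

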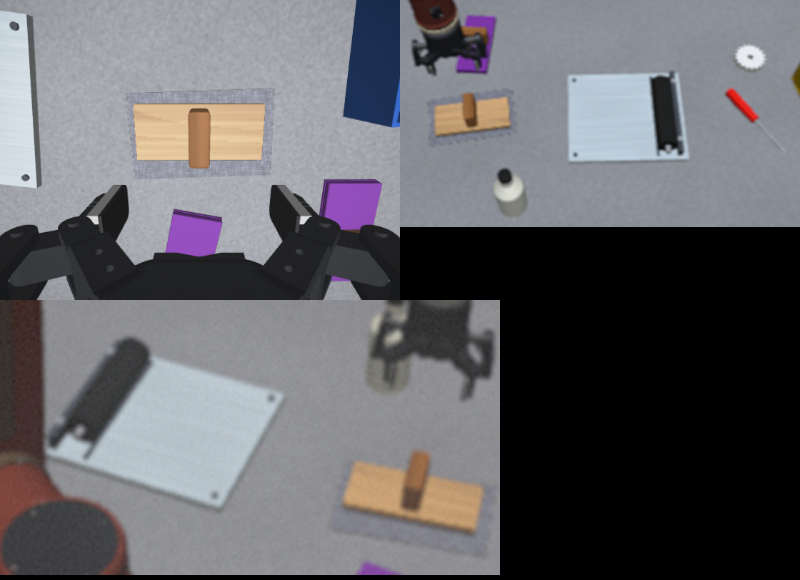

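The float lies flat and wholly on the mat at (133..267, 104..160). The roller is home between lip and stop, and the bystanders are where they were.

```bash
python3 -c "
from cell import ctrl
print(ctrl.hand_in())"
```

```text
the job is handed in; nothing more can be done
None
```

I rolled the roller over the lip to home against the stop bar, with the measured load on it never above about 14 N. The float is back sole down on its mat, the bystanders were left alone, and I handed the job in at about 34 s.

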